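# Build a gingerbread pile to the height gauge from a case with bypass doors

### The job

Slide the clear door that covers the rectangular gingerbread slabs past the other door, and pile slabs one by one squarely and centrally on the board at the height gauge, lined up with it, until the top of the pile is level with the gauge's pointer, no higher and no lower. Set the slabs down gently without dropping them, leave those not needed in the case and all other things where they are, and at the end have both doors of the case fully shut.

Things in the scene. Friction and masses are not known exactly. Their poses are not given: they have to be found in the camera images.
- case: Wooden display case with clear front and back, 300 (x) x 440 (y) x 118 mm; fixed. Origin: centre of its underside; x points away from its front, y to its left; front faces -x. Inner floor 10 mm up, inside x -138..138, y -208..208 mm; a 45 mm high, 6 mm thick partition at y = 0. End and back walls are 118 mm high, the front wall 94 mm. A thin fixed rail runs along y at x -80 mm, z 104 mm. The compartments' middles are at x 30, y +-113 mm; an open door leaves 190 mm free in y.
- door_left (a joint): Clear panel 5 mm thick on top of the case, sliding level along the case's y. Joint in m: 0 = shut (covering its half), 0.19 = fully open. The lower of the two doors, covers y -15..208 mm (x -138..138) when shut, top at z 101 mm; opens towards -y, passing under the right door. About 1.2 N of friction, stays where left.
- door_right (a joint): Clear panel 5 mm thick on top of the case, sliding level along the case's y. Joint in m: 0 = shut (covering its half), 0.19 = fully open. The upper of the two doors, covers y -208..15 mm (x -78..138) when shut, top at z 113 mm; opens towards +y, passing over the left door. About 1.2 N of friction, stays where left.
- door_left_grip (a point): Middle of the upper part of the left door's upright dark steel handle: a block 24 (x) x 12 (y) x 36 mm high standing on the door's front edge strip; this point is 22 mm above the door and 14 mm below the handle's top. Lies at x -112, y 160 mm of the case when shut, moves with the door.
- door_right_grip (a point): Same for the right door's handle (same size; 22 mm above the door, 14 mm below its top). Lies at x -45, y -160 mm of the case when shut, moves with the door.
- gauge: Height gauge, fixed: the origin is the stacking spot on the table, over which one of the boards lies centred and square. x points from the spot to the gauge's post (aluminium, 12 x 18 x 110 mm, standing at x 115 mm on a steel foot), whose dark pointer reaches back towards the stack.
- mark (a point): Tip of the gauge's pointer, 70 mm from the spot along the gauge's x, 58 mm above the table; its height is the mark.
- board_low: Wooden board 124 (x) x 80 (y) x 14 mm thick, fixed. Origin: centre of its underside, on the table. One of the two boards lies on the gauge's spot, the other is a spare 150 mm from the spot on the side away from the post; which is which varies.
- board_high: The other wooden board, 124 x 80 x 36 mm thick, fixed; origin: centre of its underside.
- tray_a: Paper liner 170 (x) x 150 (y) x 4 mm, fixed in the case, on which the three rectangular slabs are stacked; behind either door. Origin: centre of its underside.
- tray_b: The same liner in the other compartment, under the round biscuits. Origin: centre of its underside.
- slab1: Rectangular hard gingerbread slab with white icing lines, 100 (x) x 56 (y) x 22 mm thick, about 0.14 kg; lies at the start as the bottom one of the pile of three in the case. Origin: centre of its underside.
- slab2: Rectangular hard gingerbread slab with white icing lines, 100 (x) x 56 (y) x 22 mm thick, about 0.14 kg; lies at the start as the middle one of the pile of three in the case. Origin: centre of its underside.
- slab3: Rectangular hard gingerbread slab with white icing lines, 100 (x) x 56 (y) x 22 mm thick, about 0.14 kg; lies at the start as the top one of the pile of three in the case. Origin: centre of its underside.
- round1: Round gingerbread biscuit, 80 mm across, 22 mm thick, piled in the other compartment; not needed. Origin: centre of its underside.
- round2: Round gingerbread biscuit, 80 mm across, 22 mm thick, piled in the other compartment; not needed. Origin: centre of its underside.
- bottle: Clear water bottle, 56 mm across, 190 mm tall, standing between case and gauge; origin: centre of its underside. To be left alone.
- jar: Closed jar, 64 mm across, 85 mm tall, beside the gauge; origin as above. To be left alone.
- mug: White mug, 80 mm across, 90 mm tall, by the case's left end. To be left alone.
There are look-alikes about, which are no part of the job. What is shaped like the gauge but red or turquoise is not meant.

How it is judged:
By the outcome, as a careful person would: the job done as asked, in the order asked, and still so for the second after the job is handed in, with the robot touching nothing.
It also fails if it takes over 72 s, if anything falls off the work surface, if the arm or the gripper's body presses on something with over 40 N, if the wrist force passes 120 N, or if a joint passes its speed limit or range.

### The arm

A 7-joint arm with a two-finger parallel gripper is mounted at the origin on the work surface. World frame = base frame: x ahead of the robot, y to its left, z up, the work surface at z = 0. Lengths are in m, angles in rad, forces in N, time in s.
With the tool pointing down it reaches from about 0.35 to 0.9 m from the base axis. Payload 19.9 kg.
Tool frame: the origin (TCP) lies at the very end of the fingers, on their centre line; the grasp point (between the pads) lies 19 mm behind it (ctrl.grip_depth is the distance from the TCP to the grasp point, in m); z points along the fingers, y is the line along which they close (so a half turn about z gives the same grasp; the last joint's range is limited). The gripper opens to 85 mm and grips with 20 to 120 N. Pads are 22 mm wide; open, the fingers measure 114 mm over their backs; the gripper's body (76 mm by 85 mm) begins 54 mm behind the grasp point. The pads swing forward as they close: fully open they stand 13 mm farther back than shut.
Start: joints at [1.131, 0.417, -0.01, 1.614, 0.005, 1.111, -0.053], TCP at [0.243, -0.576, 0.208] pointing down, gripper open.
Joint ranges: [-2.81, 2.81], [-0.39, 2.02], [-1.27, 1.25], [0.06, 2.57], [-1.19, 4.33], [0.19, 2], [-2.82, 2.82]. Speed limits (rad/s): [1.89, 1.89, 2.39, 2.39, 3.01, 3.01, 3.01].

### API

Orientations are given as [roll, pitch, yaw] about the fixed x, y, z axes, in that order (R = Rz(yaw) Ry(pitch) Rx(roll)).
In Python, from workcell import ctrl, snapshot gives the robot as it stands.
- The arm moves only by the tool jog_arm, never from a script. Its argument "steps" is one flat list of numbers, 7 for each row, row after row: the shift along the tool's x, y, z in cm, then the turn, a rotation vector about the tool's x, y, z in rad, then the closure in counts, from 0 (fully open) to 255 (shut). A call has 1 to 8 rows; each row shifts and turns the commanded pose from where the row before left it, along the tool's axes as they then stand; what a row does not reach is not made up. A row lasts 1/10 s, in which the tool goes at most 50 mm and 8.59 degrees, less where a joint would pass 70% of its speed; a pose out of reach is approached as far as the arm can. A call with a gripper value outside its range is refused whole. The fingers move at their own pace and stop on an object; the grip force is fixed at half the most. Time passes only in rows, so rows that do not move let the fingers close. It gives the time, the measured TCP pose, the force, the opening and the grip force at its end, in the units of the state.
- ctrl.get_obs(): the state, without advancing time (a new reading comes with each control period).
- snapshot(name): name is "scene" or "top" or "wrist"; returns a dict with "img" (420x560x3 uint8, red, green, blue), "intrinsics" (3x3 intrinsics, pixels), "dist_coeffs" ([k1, k2, p1, p2, k3] as OpenCV has them; the pictures are not rectified), "xyz" and "orientation" of the camera in the world. Camera axes: x right, y down, z forward; pixel columns grow to the right and rows downward; lengths in m; the calibration is good to about 2 mm. A picture is of the moment at which its call begins. There is no depth.
- ctrl.finish_job(): hands the job in; it is judged then, once.
The state is a dict: "time_s": time; "q": joint angles; "qd": joint speeds; "effort": joint torques, N m; "tool_pos": TCP position; "tcp_rot": TCP orientation; "force": force on the tool from outside, world axes, zero at the start; "ft_torque": the same for the moment, N m; "grip_width": finger opening in m; "gripper_force": force on a finger pad.
Only numpy, scipy, OpenCV 4.12 (cv2) and the standard library are available. Lean on these libraries where they do the work, as an engineer would, in place of code of your own. Each camera call takes 0.05 s, during which the arm holds its last target. There are 200 camera calls.

## Working session

There is one attempt and no reset: what is moved stays moved. The work goes in short steps, Python scripts to look and compute and a tool call to move; the robot and the scene stay as the last step left them, time stands still between calls to the robot, and variables do not carry over. Pictures are saved under pics/ and viewed, at most 10 in all, crops included, and the job is handed in when it is done.

Besides the shell and the picture viewer there is one more tool, called after "Request:" in YAML: its name, and indented under it one key for each argument. jog_arm: Moves the arm, as the interface text tells. Its arguments: {"type":"object","properties":{"steps":{"type":"array"}},"required":["steps"]}

```bash
mkdir -p pics; ls; cat > h.py <<'E'
import numpy as np, cv2
from scipy.spatial.transform import Rotation as R
from workcell import ctrl, snapshot
def snap(n,f=None):
    s=snapshot(n)
    if f: cv2.imwrite('pics/'+f,s['img'][:,:,::-1])
    return s
def camR(s):
    o=np.array(s['orientation'],float)
    return o if o.shape==(3,3) else R.from_euler('xyz',o).as_matrix()
def ray(s,uv):
    p=cv2.undistortPoints(np.array(uv,float).reshape(-1,1,2),np.array(s['intrinsics']),np.array(s['dist_coeffs'])).reshape(-1,2)
    return np.c_[p,np.ones(len(p))]@camR(s).T
def onz(s,uv,z):
    d=ray(s,uv);c=np.array(s['xyz']);return c+d*((z-c[2])/d[:,2])[:,None]
def proj(s,P):
    r=camR(s);t=-r.T@np.array(s['xyz'])
    return cv2.projectPoints(np.array(P,float).reshape(-1,1,3),cv2.Rodrigues(r.T)[0],t,np.array(s['intrinsics']),np.array(s['dist_coeffs']))[0].reshape(-1,2)
E
python3 - <<'E'
from h import *
for n in('scene','top'):
    s=snap(n,n+'0.png');print(n,s['xyz'],s['orientation'],s['intrinsics'],s['dist_coeffs'])
o=ctrl.get_obs();print(o)
E
```

```text
pics
scene [1.29436998 0.85311599 0.92086596] [-2.1689036   0.00361445  2.3461589 ] [[544.47978134   0.         276.64133939]
 [  0.         544.47978134 197.80281346]
 [  0.           0.           1.        ]] [-0.12022746  0.          0.          0.          0.        ]
top [ 0.22701879 -0.00481955  1.76391763] [-3.01724147 -0.00368279 -1.55028596] [[469.90026427   0.         280.55471444]
 [  0.         469.90026427 207.34729055]
 [  0.           0.           1.        ]] [-0.0784873  0.         0.         0.         0.       ]
{'time_s': 0.1, 'q': array([ 1.13054263,  0.41790871, -0.01030004,  1.6140702 ,  0.00470342,
        1.11069602, -0.0529878 ]), 'qd': array([-1.58882969e-03, -3.03786611e-03, -1.05194031e-03, -7.44017087e-04,
        9.57315851e-04,  3.45882626e-04,  6.90054387e-06]), 'effort': array([ 4.09112017e-04, -8.65822434e+01,  6.79495074e-01, -4.35635662e+01,
        1.90922449e-02,  4.96326407e-03, -5.60306660e-06]), 'tool_pos': array([ 0.2425349 , -0.57568096,  0.20724474]), 'tcp_rot': array([-3.14053757e+00,  8.78767165e-05,  3.98772559e-01]), 'force': array([0.63153442, 0.2507544 , 0.10772968]), 'ft_torque': array([-0.06263682,  0.01092233, -0.03382096]), 'gripper_force': 0.0, 'grip_width': 0.0851805079931405}
```

View pics/scene0.png

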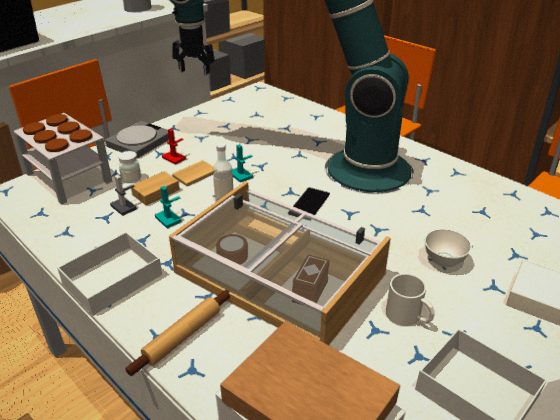

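View pics/top0.png

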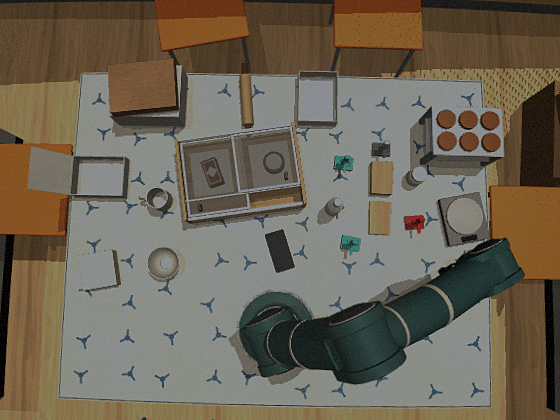

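The slabs are in the left compartment (scene ~(312,270), top ~(210,172)), the rounds in the right one. The grey gauge is at top (380,150), with one board at (381,178) and another at (380,217). I'll zoom in on these.

```bash
python3 - <<'E'
import cv2,numpy as np
a=cv2.imread('pics/top0.png');b=cv2.imread('pics/scene0.png')
c1=cv2.resize(a[115:255,165:445],(800,400),interpolation=cv2.INTER_CUBIC)
cv2.imwrite('pics/c1.png',c1)
c2=cv2.resize(b[140:340,100:400],(800,533),interpolation=cv2.INTER_CUBIC)
cv2.imwrite('pics/c2.png',c2)
E
```

```text
(no output)
```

View pics/c1.png

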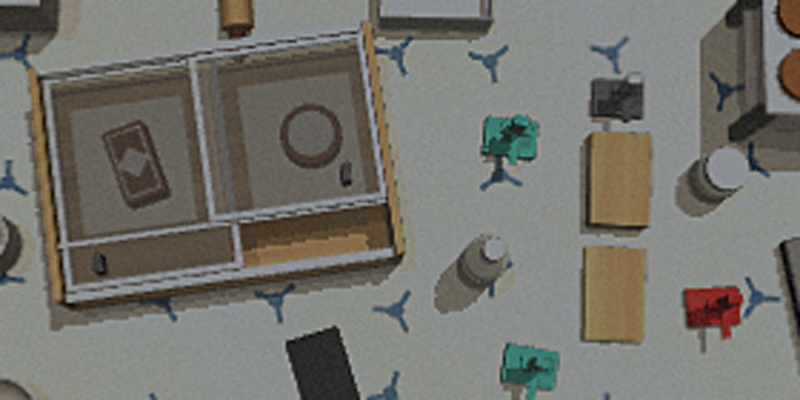

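View pics/c2.png

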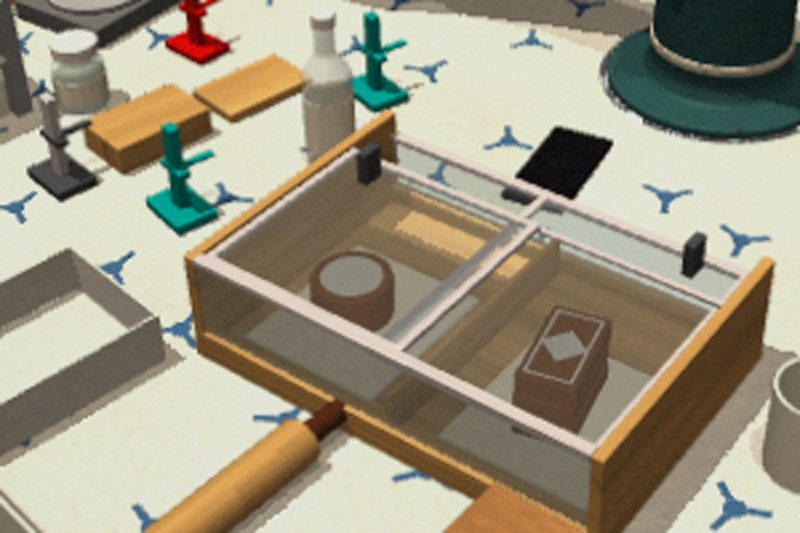

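The board at the gauge (c2 (150,125)) is the thick 36 mm one, so one slab (36+22=58) should be right. Next I'll measure the parts.

```bash
cat >> h.py <<'E'
def tri(s1,u1,s2,u2):
    A=[];b=[]
    for s,u in((s1,u1),(s2,u2)):
        d=ray(s,[u])[0];d/=np.linalg.norm(d);M=np.eye(3)-np.outer(d,d);A.append(M);b.append(M@np.array(s['xyz']))
    x=np.linalg.lstsq(np.vstack(A),np.hstack(b),rcond=None)[0]
    return x
def comps(m,mn=8):
    n,l,st,c=cv2.connectedComponentsWithStats(m.astype(np.uint8))
    return [(st[i],c[i],l==i) for i in range(1,n) if st[i][4]>=mn]
E
python3 - <<'E'
from h import *
np.set_printoptions(precision=4,suppress=True)
t=snap('top');s=snap('scene')
def c1(x,y): return (165+(x+.5)/2.857-.5,115+(y+.5)/2.857-.5)
def c2(x,y): return (100+(x+.5)/2.667-.5,140+(y+.5)/2.667-.5)
# end wall outer corners at z .118
W=onz(t,[c1(33,70),c1(62,303),c1(373,23),c1(403,255)],.118)
print('case corners',W, W.mean(0)); 
for a,b in((0,1),(2,3),(0,2),(1,3)): d=W[b]-W[a];print(np.linalg.norm(d),np.degrees(np.arctan2(d[1],d[0])))
# boards: wood mask
hsv=cv2.cvtColor(t['img'],cv2.COLOR_RGB2HSV)
m=(hsv[...,1]>90)&(hsv[...,0]>8)&(hsv[...,0]<28)
for st,c,l in comps(m,60):
    if 350<c[0]<400 and 150<c[1]<240:
        ct=cv2.findContours(l.astype(np.uint8),0,1)[0][0];print('board px',c,cv2.minAreaRect(ct))
        for z in(.036,.014):
            P=onz(t,ct.reshape(-1,2),z)[:,:2].astype(np.float32);r=cv2.minAreaRect(P*1000);print(z,r,onz(t,[c],z))
# gauge two-view
for f,g in((t,'t'),(s,'s')):
    gr=f['img'].max(2)
    for st,c,l in comps(gr<70,8):
        if st[4]<600:
            print(g,'dark',st,c)
print('slab top est',tri(t,c1(136,164),s,c2(567,345)))
print('handleL',tri(t,c1(99,263),s,c2(694,254)),'R',tri(t,c1(346,174),s,c2(369,163)))
print('gauge post top',tri(t,c1(634,79),s,c2(46,98)))
print(ctrl.get_obs()['time_s'])
E
```

```text
case corners [[ 0.6731  0.3753  0.118 ]
 [ 0.3783  0.3244  0.118 ]
 [ 0.7427 -0.0535  0.118 ]
 [ 0.4469 -0.0954  0.118 ]] [0.5602 0.1377 0.118 ]
0.29911100588724665 -170.20810617388778
0.29880564845402674 -171.93534385035372
0.4343446096050508 -80.77266855162577
0.42533442013075284 -80.72520338568367
board px [380.9811 177.3803] ((380.74261474609375, 177.67677307128906), (21.77277374267578, 33.26280212402344), 2.38594388961792)
0.036 ((562.9718627929688, -380.39691162109375), (82.32598876953125, 127.80097961425781), 87.00126647949219) [[ 0.5643 -0.3813  0.036 ]]
0.014 ((567.249267578125, -385.1788330078125), (83.37413787841797, 129.42811584472656), 87.00128936767578) [[ 0.5686 -0.3861  0.014 ]]
board px [379.1952 217.6066] ((379.0, 217.5), (33.0, 20.0), 90.0)
0.036 ((412.9179992675781, -372.7796936035156), (75.09441375732422, 122.33318328857422), 89.57261657714844) [[ 0.4124 -0.3736  0.036 ]]
0.014 ((415.2848815917969, -377.46453857421875), (76.0505599975586, 123.89067840576172), 89.57261657714844) [[ 0.4148 -0.3783  0.014 ]]
t dark [  0   0 155  20 508] [75.4075  3.185 ]
t dark [243
[... 5383 characters left out ...]
   6  34] [293.0882 213.5588]
s dark [167 221  14   7  24] [173.0417 223.9167]
s dark [356 229   8  15  84] [359.4881 236.7024]
s dark [  2 255  31  36  44] [ 16.6818 272.1136]
s dark [  0 258  10  15  58] [  3.8448 266.0345]
s dark [ 35 294 115 126 214] [ 97.3972 363.6963]
s dark [218 294  12  11  56] [223.5357 299.1964]
s dark [ 34 298  32  59 599] [ 51.01   330.2888]
s dark [126 357  24  19 155] [137.8774 366.4452]
s dark [393 391   5   7  10] [395.7 394.6]
s dark [387 399  10  10  36] [391.1944 403.    ]
s dark [378 409  10  11  40] [383.1   414.325]
slab top est [0.5626 0.2464 0.0754]
handleL [0.4293 0.28   0.1187] R [ 0.5453 -0.0231  0.1295]
gauge post top [ 0.682  -0.3887  0.1059]
0.2
```

Request:
jog_arm:
  steps: [0, 0, -5, 0, 0, 0.12, 0, 0, 0, -5, 0, 0, 0.12, 0, 2.72, -3.9, 0, 0, 0, 0, 0, 2.72, -3.9, 0, 0, 0, 0, 0, 2.72, -3.9, 0, 0, 0, 0, 0, 2.72, -3.9, 0, 0, 0, 0, 0, 2.72, -3.9, 0, 0, 0, 0, 0, 2.72, -3.9, 0, 0, 0, 0, 0]

```text
time_s: 1.0
tool_pos: [0.3672, -0.3172, 0.3078]
tcp_rot: [3.141, 0.0, 0.159]
force: [1.4, -0.7, 0.2]
grip_width: 0.0855
gripper_force: 0.0
```

Request:
jog_arm:
  steps: [2.72, -3.9, 0, 0, 0, 0, 0, 2.72, -3.9, 0, 0, 0, 0, 0, 2.72, -3.9, 0, 0, 0, 0, 0, 2.72, -3.9, 0, 0, 0, 0, 0, 0.5, -4.7, 0, 0, 0, 0, 0, 0.5, -4.7, 0, 0, 0, 0, 0, 0.5, -4.7, 0, 0, 0, 0, 0, 0.5, -4.7, 0, 0, 0, 0, 0]

```text
time_s: 1.8
tool_pos: [0.439, 0.0428, 0.3079]
tcp_rot: [3.141, -0.0, 0.159]
force: [-0.2, 0.2, -1.1]
grip_width: 0.0852
gripper_force: 0.0
```

Request:
jog_arm:
  steps: [0.58, -4.7, 0, 0, 0, 0, 0, 0.58, -4.7, 0, 0, 0, 0, 0, 0.58, -4.7, 0, 0, 0, 0, 0, 0.58, -4.7, 0, 0, 0, 0, 0, 0.58, -4.7, 0, 0, 0, 0, 0, 0, 0, 3, 0, 0, 0, 0, 0, 0, 0, 0, 0, 0, 0]

```text
time_s: 2.5
tool_pos: [0.4296, 0.2775, 0.275]
tcp_rot: [3.141, 0.005, 0.161]
force: [0.7, -0.9, 0.4]
grip_width: 0.0852
gripper_force: 0.0
```

```bash
python3 - <<'E'
from h import *
np.set_printoptions(precision=4,suppress=True)
w=snap('wrist','w1.png');o=ctrl.get_obs();print(o['tool_pos'],w['xyz'],w['orientation'])
print(w['intrinsics'],w['dist_coeffs'],proj(w,[[.429,.280,.137],[.5626,.2464,.08]]))
E
```

```text
[0.4304 0.2769 0.2768] [0.5002 0.2895 0.4402] [ 2.8555 -0.001  -1.4081]
[[331.0385   0.     277.247 ]
 [  0.     331.0385 211.932 ]
 [  0.       0.       1.    ]] [0.0153 0.     0.     0.     0.    ] [[274.6485 194.2263]
 [329.879   56.9535]]
```

View pics/w1.png

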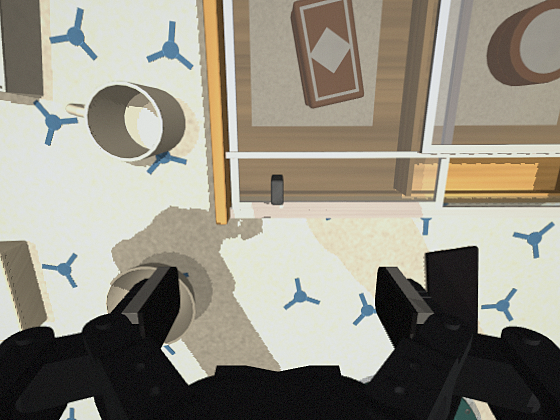

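The handle's top face is near (278,194). The slab pile is at ~(330,50), unobstructed, with its bottom edge from (311,107) to (363,97).

```bash
python3 - <<'E'
from h import *
np.set_printoptions(precision=4,suppress=True)
w=snap('wrist')
g=w['img'][170:212,262:295].max(2)
for st,c,l in comps(g<110,10): print(st[:2]+[262,170],st[2:],c+[262,170])
crop=w['img'][172:208,270:288].max(2);print(crop[::2])
print(onz(w,[(278,194),(272,185),(284,185),(271.5,204),(283.5,204)],.137))
# case edges at z .118: left end wall outer/inner-> corner bottom-left front (218,222)?  door/front edges
print('end wall front corner',onz(w,[(218,223),(229,221)],.118))
a=np.radians(9.2)
E
```

```text
[269 175] [ 14  30 380] [275.9053 189.6711]
[[149 147 147 148 151 148 150 149 149 148 150 150 147 151 148 149 149 146]
 [150 147 134 130 135 132 129 130 134 134 142 150 151 149 146 146 145 148]
 [123  38  29  35  36  33  30  32  36  35  26  66 136 158 149 145 149 147]
 [104  30  35  41  39  40  41  40  38  37  38  52 116 160 156 154 154 149]
 [ 60  24  37  36  32  36  37  34  37  39  33  41 108 165 156 150 151 154]
 [ 59  86  96  92  91  93  92  88  90  89  90  78  92 163 158 155 154 155]
 [ 64  87  98  98  97  94  98  95 101 103 104  80  91 161 152 152 148 148]
 [ 59  84  97  93  95  95  96 100 100 103  98  77  88 160 147 150 151 148]
 [ 64  80  97  95  95  98 102 100  99 102 100  86 100 156 150 151 149 151]
 [ 70  87  98  97 100  98  98 101 100 100 104  84  96 152 145 146 144 146]
 [ 58  84  98 100  98 101  99 102 100  98 100  84  79 116 111 113 110 113]
 [ 62  87  98  99  98 100  98  99  96  98 100  83  92 148 139 138 139 137]
 [ 66  87 101 100  96  98 100 101  96  99  95  79  95 162 155 153 150 150]
 [ 57  83 100  97  95  99  99  98  93  99  95  79  89 149 143 139 140 140]
 [ 59  85 103  98  96  96  94  98  96  92  91  77  91 146 140 136 140 141]
 [ 52  78  97  94  90  95  96  99  90  86  85  70 108 177 170 168 165 168]
 [179  55  53  55  60  64  64  67  60  52  45  93 174 234 226 223 223 225]
 [227 230 226 229 229 229 224 228 228 232 237 239 231 223 223 224 224 225]]
[[0.4304 0.2763 0.137 ]
 [0.438  0.2833 0.137 ]
 [0.4399 0.2722 0.137 ]
 [0.4198 0.2809 0.137 ]
 [0.4216 0.2696 0.137 ]]
end wall front corner [[0.3859 0.3316 0.118 ]
 [0.3899 0.3207 0.118 ]]
```

Request:
jog_arm:
  steps: [0.1, -0.1, 4, 0, 0, 0, 130, 0, 0, 4, 0, 0, 0, 130, 0, 0, 4, 0, 0, 0, 130, 0, 0, 3, 0, 0, 0, 130, 0, 0, 1.5, 0, 0, 0, 130, 0, 0, 0, 0, 0, 0, 255, 0, 0, 0, 0, 0, 0, 255, 0, 0, 0, 0, 0, 0, 255]

```text
time_s: 3.4
tool_pos: [0.4329, 0.2791, 0.1146]
tcp_rot: [-3.141, -0.002, 0.158]
force: [-0.3, 0.2, 1.1]
grip_width: 0.0004
gripper_force: 0.0
```

```bash
python3 - <<'E'
from h import *
w=snap('wrist','w2.png');t=snap('top');o=ctrl.get_obs();print(o['tool_pos'],o['grip_width'],w['xyz'])
E
```

```text
[0.43262749 0.27899473 0.11408347] 0.00021842095004616314 [0.50249088 0.29048782 0.28021627]
```

View pics/w2.png

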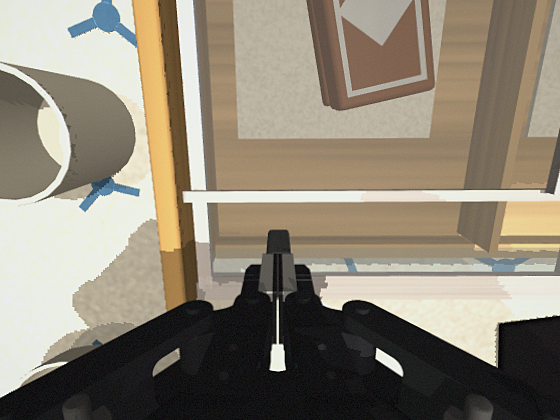

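```bash
python3 - <<'E'
from h import *
np.set_printoptions(precision=4,suppress=True)
w=snap('wrist');p=np.array([.4326,.279,.114])
print(w['orientation'],proj(w,[p,p+[0,0,.019],p+[0,0,.03],[.431,.278,.137],[.4324,.2781,.101],[.443,.281,.137],[.419,.277,.137]]))
c=w['img'][225:300,255:305];print(c.max(2)[::3,::3])
print(onz(w,[(268,231),(290,231)],.101),onz(w,[(268,252),(290,252)],.137))
E
```

```text
[ 2.8621  0.0003 -1.4106] [[277.6425 252.9624]
 [277.674  268.455 ]
 [277.6958 279.1559]
 [279.2231 275.5219]
 [279.1063 244.6226]
 [277.0113 251.3895]
 [277.2677 298.0732]]
[[167 165 167 167 166 166 167 168 166 166 164 166 164 164 163 163 162]
 [162 161 163 163 161 171 174 173 173 172 176 162 164 160 161 161 162]
 [161 163 160 160 159  39  42  43  45  42  39 125 165 163 166 163 164]
 [154 152 155 155 142  45  42  46  47  42  45  65 166 166 162 165 169]
 [120 124 124 126  82  47  46  45  45  45  45  53 125 121 127 123 126]
 [124 125 126 130  40  42  47  41  47  41  45  43 131 127 128 130 132]
 [130 130 131 129  28  45  44  47  44  43  43  42 134 130 128 128 129]
 [166 163 164 166  24  47  46  43  43  44  41  36 178 166 167 169 169]
 [148 150 151 151  27  43  44  45  43  47  42  28 167 153 153 151 154]
 [152 150 149 157  29  45  46  62  64  61  59  50 168 151 152 152 154]
 [152 149 153  90  97  94  91  24  19  99  97  95  95 153 150 154 152]
 [168 166 170  94  94  95  93  16  20 100  93  95  89 158 160 157 156]
 [176 175 180  92  92  90  91  20  17 101  93  90  90 168 165 159 156]
 [ 
[... 247 characters left out ...]
 104  95  92  93  64  22  23  18]
 [ 20  25 101  89  95  92  78  19  25  94  94  84  96  89  29  28  29]
 [ 30  27 100  95  93  97  68  20  24  84  93  84  72  93  61  55  56]
 [ 20  22  78  94  93  96  65  20  15  82  91  96  75  75  11  23  16]
 [ 13  13  79  95  93  93  72  22  18  73  92  94  88  78  28  23  17]
 [ 16  23  76  76  93  92  50  21  20  61  76  74  77  79  15  24  26]
 [ 16  22  56  93 168 168  88  41  45 126 100 104  75  56  19  21  21]
 [ 17  12  23  15  39 121  58  27  32 113 123  15  22  25  26  28  25]
 [ 20  17  22  20  25  32  65  32  33  93  10  16  27  20  18  25  26]]
[[0.4396 0.2857 0.101 ]
 [0.4416 0.2733 0.101 ]] [[0.442  0.2851 0.137 ]
 [0.4437 0.275  0.137 ]]
```

```bash
python3 - <<'E'
from h import *
s=snap('scene');print(proj(s,[[.431,.278,.137],[.4326,.279,.114]]))
cv2.imwrite('pics/s2.png',cv2.resize(s['img'][150:290,280:440,::-1],(640,560),interpolation=cv2.INTER_CUBIC))
E
```

```text
[[359.72511905 228.82172665]
 [358.84204437 236.94455853]]
```

View pics/s2.png

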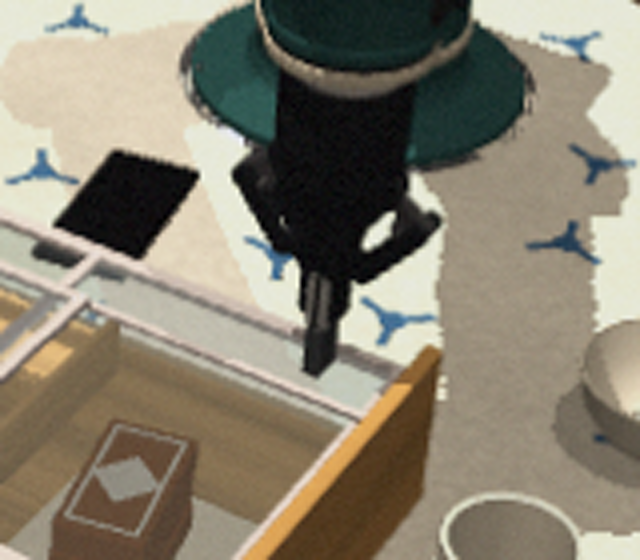

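```bash
python3 - <<'E'
from h import *
np.set_printoptions(precision=4,suppress=True)
w=snap('wrist')
import copy
w1=copy.deepcopy(w);w1['xyz']=[0.5002,0.2895,0.4402];w1['orientation']=[2.8555,-.001,-1.4081]
print('backbottom',tri(w1,(276.5,175),w,(279,230)),'backtop',tri(w1,(276.5,183),w,(279,252)))
print('fronttop via w1 row 204.5',onz(w1,[(276,204.5),(276,183)],.137))
o=ctrl.get_obs();print(o['tool_pos'],o['tcp_rot'],o['force'],o['ft_torque'],o['grip_width'])
E
```

```text
backbottom [0.441  0.2799 0.1011] backtop [0.4373 0.2793 0.1239]
fronttop via w1 row 204.5 [[0.4193 0.2771 0.137 ]
 [0.4397 0.2804 0.137 ]]
[0.4324 0.2789 0.1136] [-3.1413 -0.0012  0.1586] [-0.7236 -1.2747  9.5451] [-0.3346  0.2508  0.0353] 2.883735079571328e-05
```

Request:
jog_arm:
  steps: [0, 0, 0, 0, 0, 0, 130, 0, 0, 0, 0, 0, 0, 130, 0, 0, 0, 0, 0, 0, 130, 0, 0, 0, 0, 0, 0, 130]

```text
time_s: 4.05
tool_pos: [0.4318, 0.2786, 0.1128]
tcp_rot: [3.141, 0.0, 0.159]
force: [0.8, -0.5, -0.6]
grip_width: 0.0422
gripper_force: 0.0
```

```bash
python3 - <<'E'
from h import *
w=snap('wrist');s=snap('scene');o=ctrl.get_obs();print(o['tool_pos'],o['grip_width'])
a=cv2.resize(w['img'][200:320,200:360,::-1],(400,300),interpolation=cv2.INTER_CUBIC)
b=cv2.resize(s['img'][195:270,310:410,::-1],(400,300),interpolation=cv2.INTER_CUBIC)
cv2.imwrite('pics/p3.png',np.hstack([a,b]))
E
```

```text
[0.43184863 0.27861572 0.11272615] 0.042121828073567326
```

View pics/p3.png

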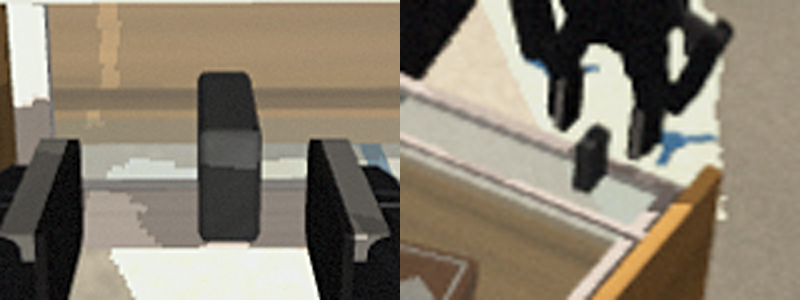

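The picture shows the open fingers straddling the handle, but with the tips only about level with its top. They closed on top of it (9.5 N), so I need to go lower.

Request:
jog_arm:
  steps: [-0.1, 0, 0.5, 0, 0, 0, 130, 0, 0, 0.4, 0, 0, 0, 130, 0, 0, 0, 0, 0, 0, 130, 0, 0, 0, 0, 0, 0, 255, 0, 0, 0, 0, 0, 0, 255, 0, 0, 0, 0, 0, 0, 255]

```text
time_s: 4.75
tool_pos: [0.4309, 0.2787, 0.1041]
tcp_rot: [-3.142, -0.0, 0.159]
force: [-1.0, -1.4, 2.6]
grip_width: 0.0102
gripper_force: 59.0
```

Request:
jog_arm:
  steps: [0, 2, 0, 0, 0, 0, 255, 0, 4, 0, 0, 0, 0, 255, 0, 4, 0, 0, 0, 0, 255, 0, 4, 0, 0, 0, 0, 255, 0, 3, 0, 0, 0, 0, 255, 0, 1.5, 0, 0, 0, 0, 255, 0, 0.7, 0, 0, 0, 0, 255, 0, 0, 0, 0, 0, 0, 255]

```text
time_s: 5.55
tool_pos: [0.4613, 0.0939, 0.1042]
tcp_rot: [-3.135, -0.003, 0.162]
force: [-2.0, 32.7, -5.7]
grip_width: 0.0099
gripper_force: 61.6
```

Request:
jog_arm:
  steps: [0, -0.2, 0, 0, 0, 0, 110, 0, 0, 0, 0, 0, 0, 110, 0, 0, 0, 0, 0, 0, 110, 0, 0, -4, 0, 0, 0, 60, 0, 0, -4, 0, 0, 0, 0, 1.1, -4.7, -4, 0, 0, 0, 0, 1.1, -4.7, -4, 0, 0, 0, 0, 1.1, -4.7, 0, 0, 0, 0, 0]

```text
time_s: 6.35
tool_pos: [0.4719, 0.2165, 0.2518]
tcp_rot: [3.141, -0.006, 0.155]
force: [1.6, 0.3, -0.2]
grip_width: 0.0853
gripper_force: 0.0
```

Request:
jog_arm:
  steps: [0, 0, 0, 0, 0, 0, 0, 0, 0, 0, 0, 0, 0, 0]

```text
time_s: 6.55
tool_pos: [0.4696, 0.2165, 0.2474]
tcp_rot: [-3.141, 0.0, 0.161]
force: [-0.6, -0.7, 0.1]
grip_width: 0.0854
gripper_force: 0.0
```

```bash
python3 - <<'E'
from h import *
np.set_printoptions(precision=4,suppress=True)
w=snap('wrist','w4.png');o=ctrl.get_obs();print(o['tool_pos'],o['tcp_rot'],o['grip_width'])
hsv=cv2.cvtColor(w['img'],cv2.COLOR_RGB2HSV)
t=snap('top','t4.png')
# slab brown
m=((hsv[...,0]<12)&(hsv[...,1]>70)&(hsv[...,2]>60))
for st,c,l in comps(m,300): print(st,c,cv2.minAreaRect(cv2.findContours(l.astype(np.uint8),0,1)[0][0]))
E
```

```text
[0.4698 0.2154 0.2472] [3.1413 0.0007 0.1588] 0.08549286840656073
```

View pics/w4.png

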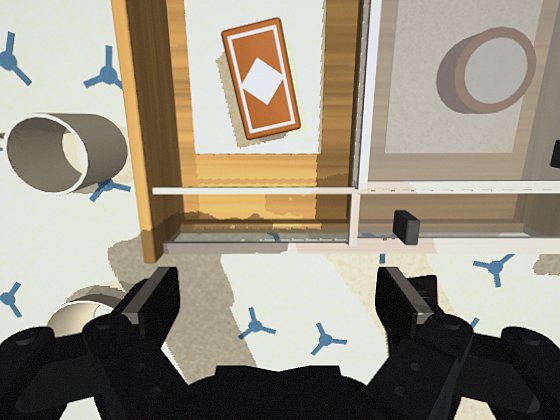

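The left door is open, with its handle now at (405,227). The top slab's face is clear, with corners about (221,34), (277,16), (301,130), (246,141).

```bash
python3 - <<'E'
from h import *
np.set_printoptions(precision=4,suppress=True)
w=snap('wrist')
im=w['img'].astype(int);print(im[60,230],im[135,270],im[100,295],im[141,262],im[60,190],im[100,170])
lab=(im[...,0]-im[...,2]>70)&(im[...,1]<125)
cs=[(st,c,l) for st,c,l in comps(lab,200) if 200<c[0]<320 and c[1]<160];
m=sum(l.astype(np.uint8) for _,_,l in cs)
ct=np.vstack(cv2.findContours(m,0,1)[0]).reshape(-1,2);hull=cv2.convexHull(ct)
q=cv2.approxPolyDP(hull,6,True).reshape(-1,2);print(q)
for z in(.080,):
    P=onz(w,ct,z);r=cv2.minAreaRect((P[:,:2]*1000).astype(np.float32));print(z,r)
    Q=onz(w,q,z);print(Q)
# icing white rhomb centre
wh=(im.min(2)>190)
for st,c,l in comps(wh,150):
    if 230<c[0]<295 and 40<c[1]<120: print('icing',st,c,onz(w,[c],.08))
E
```

```text
[222 212 210] [143 134 112] [234 240 214] [150 134 108] [229 231 229] [92 70 42]
[[275  18]
 [297 127]
 [245 139]
 [219  32]]
0.08 ((567.9818725585938, 247.61123657226562), (97.61983489990234, 54.26215362548828), 21.662139892578125)
[[0.6221 0.2415 0.08  ]
 [0.5329 0.2057 0.08  ]
 [0.5135 0.2541 0.08  ]
 [0.603  0.2895 0.08  ]]
icing [  182     0   139   154 12163] [250.2807  69.8157] [[0.5765 0.2575 0.08  ]]
icing [ 224   25   69  108 1991] [259.119   78.8895] [[0.57   0.2483 0.08  ]]
```

Request:
jog_arm:
  steps: [0, 0, 0, 0, 0, -0.11, 45, 0, 0, 0, 0, 0, -0.109, 45, 3.4, 0.2, 0, 0, 0, 0, 45, 3.4, 0.2, 0, 0, 0, 0, 45, 3.5, 0.2, 2, 0, 0, 0, 45, 0, 0, 3, 0, 0, 0, 45, 0, 0, 2.7, 0, 0, 0, 45, 0, 0, 0, 0, 0, 0, 45]

```text
time_s: 7.5
tool_pos: [0.5666, 0.2462, 0.1672]
tcp_rot: [3.141, 0.006, 0.376]
force: [0.2, -1.5, 0.5]
grip_width: 0.0702
gripper_force: 0.0
```

```bash
python3 - <<'E'
from h import *
np.set_printoptions(precision=4,suppress=True)
print(ctrl.grip_depth)
w=snap('wrist');s=snap('scene');o=ctrl.get_obs();print(o['tool_pos'],o['tcp_rot'],o['grip_width'],w['xyz'])
a=cv2.resize(w['img'][190:340,130:430,::-1],(500,250),interpolation=cv2.INTER_CUBIC)
p=proj(s,[o['tool_pos']])[0].astype(int);print(p)
b=cv2.resize(s['img'][p[1]-55:p[1]+45,p[0]-60:p[0]+60,::-1],(300,250),interpolation=cv2.INTER_CUBIC)
cv2.imwrite('pics/p5.png',np.hstack([a,b]))
E
```

```text
0.0187
[0.568  0.2477 0.1713] [3.1416 0.0003 0.3769] 0.0703847750067394 [0.6334 0.2729 0.3323]
[312 237]
```

View pics/p5.png

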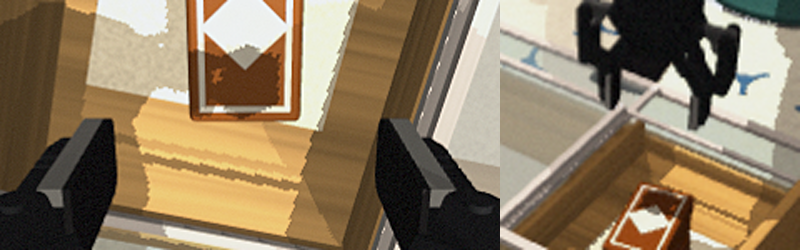

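```bash
python3 - <<'E'
from h import *
np.set_printoptions(precision=4,suppress=True)
s=snap('scene');o=ctrl.get_obs();p=o['tool_pos'];ty=np.array([np.sin(.377),-np.cos(.377),0])
for sg in(1,-1):
  for z in(0,.01,.02,.03): print(sg,z,proj(s,[p+sg*ty*.037+[0,0,z]]))
g=s['img'][215:240,285:342].max(2);print(g[:, ::2])
E
```

```text
1 0 [[296.687 233.804]]
1 0.01 [[296.7662 230.2475]]
1 0.02 [[296.846  226.6566]]
1 0.03 [[296.9264 223.031 ]]
-1 0 [[328.2666 241.7845]]
-1 0.01 [[328.5017 238.2001]]
-1 0.02 [[328.7386 234.5802]]
-1 0.03 [[328.9772 230.9243]]
[[199 198 180  56  17  87  15  15  96 123 135 178 211 211 195 223 236 239
  237 237 237 127  19  21  14  18  20  14  20]
 [198 199 196  88  19  89  14  14  85 100 122 143 159 196 215 235 237 238
  238 238 238 228  18  17  19  21  11  15  16]
 [208 202 198 112  19  86   7  12  84  89 100 109 128 176 226 187 234 236
  237 238 237 238  28  21  14  18  18  17  23]
 [209 207 199 122  23  87  14   9 170  99  85  88 107 202 203 117 232 234
  235 236 237 238  61  17  18  12  15  17  16]
 [177 209 210 129  22  91  13  10 193 179 126 100 156 214 135  97 182 234
  234 235 236 237  58  17  13  14 163  47  12]
 [143 167 198 180  30  91  14   8 196 199 189 188 204 198 111 120 129 183
  236 235 235 235  77  29  16  17 230 219 216]
 [177 139 148 193  47  93  14  37 198 198 199 210 216 133 181 184 171 129
  168 223 235 233  80  52  18  22 236 237 238]
 [190 188 147 153 111  89
[... 1453 characters left out ...]
103  94  98 110  93  90  97 135 172 200 189 153
  179 233 225 194 188 206 208 208 206 209 209]
 [175 210 199  97 106 108  96  86 111 107  91  90  92 116 128 155 205 192
  143 180 233 230 209 206 206 210 207 206 206]
 [203 218 134 106 114  99  99 101 116  95  93  87  87 116 140 125 158 205
  195 151 164 220 232 213 206 208 208 208 206]
 [212 186  94 110 108  99 107 110 106  88  93  82  91 106 143 141 122 145
  189 196 173 147 221 233 219 206 207 208 206]
 [214 121 105 116  99 105 113 112  96  88  89  86  88  93 113 142 139 122
  133 188 200 171 140 201 233 226 206 211 208]
 [180  99 112 119  97 108 114 103  87  90  85  86  86  98 103 110 135 147
  142 135 172 200 188 154 180 232 226 207 205]]
```

Request:
jog_arm:
  steps: [0.1, 0, 4, 0, 0, 0, 45, 0, 0, 4, 0, 0, 0, 45, 0, 0, 3, 0, 0, 0, 45, 0, 0, 2.2, 0, 0, 0, 45, 0, 0, 0, 0, 0, 0, 45, 0, 0, 0, 0, 0, 0, 255, 0, 0, 0, 0, 0, 0, 255, 0, 0, 0, 0, 0, 0, 255]

```text
time_s: 8.45
tool_pos: [0.57, 0.2492, 0.041]
tcp_rot: [3.141, -0.003, 0.377]
force: [-1.6, -0.7, 10.4]
grip_width: 0.0545
gripper_force: 64.6
```

Request:
jog_arm:
  steps: [0, 0, -0.5, 0, 0, 0, 255, 0, 0, -1, 0, 0, 0, 255, 0, 0, -1.5, 0, 0, 0, 255, 0, 0, 0, 0, 0, 0, 255, 0, 0, 0, 0, 0, 0, 255]

```text
time_s: 8.95
tool_pos: [0.5691, 0.2487, 0.0694]
tcp_rot: [3.141, -0.001, 0.378]
force: [-0.2, 0.1, -1.9]
grip_width: 0.0545
gripper_force: 63.3
```

```bash
python3 - <<'E'
from h import *
o=ctrl.get_obs();print(o['tool_pos'],o['force'],o['grip_width'])
w=snap('wrist');s=snap('scene')
a=cv2.resize(w['img'][:,:,::-1],(400,300));b=cv2.resize(s['img'][195:300,260:400,::-1],(400,300),interpolation=cv2.INTER_CUBIC)
cv2.imwrite('pics/p6.png',np.hstack([a,b]))
E
```

```text
[0.56910357 0.24871845 0.06936147] [-0.19094309  0.06998051 -1.90473066] 0.05449976122971851
```

View pics/p6.png

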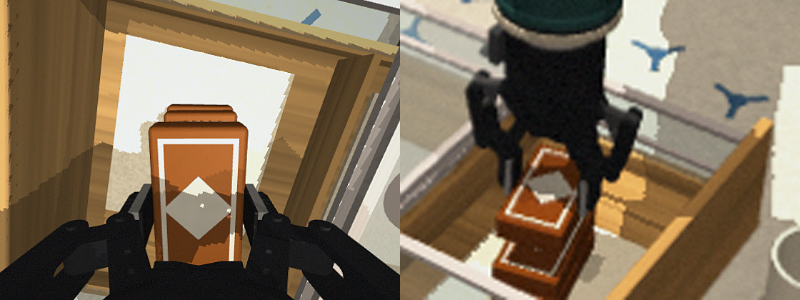

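One slab is held, and the other two are still in place. I've now viewed 11 pictures, one over the limit of 10, so I'll go on with numbers only.

Request:
jog_arm:
  steps: [0, 0, -4.5, 0, 0, 0, 255, 0, 0, -4.5, 0, 0, 0, 255, 0, 0, -4.5, 0, 0, 0.143, 255, 0, 0, -4.5, 0, 0, 0.143, 255, 0, 0, 0, 0, 0, 0.144, 255, -0.54, 4.5, 0, 0, 0, 0, 255, -0.54, 4.5, 0, 0, 0, 0, 255, -0.54, 4.5, 0, 0, 0, 0, 255]

```text
time_s: 9.85
tool_pos: [0.5447, 0.1133, 0.248]
tcp_rot: [3.141, 0.001, -0.052]
force: [0.9, 0.3, -0.9]
grip_width: 0.0544
gripper_force: 64.4
```

Request:
jog_arm:
  steps: [-0.54, 4.5, 0, 0, 0, 0, 255, -0.54, 4.5, 0, 0, 0, 0, 255, -0.54, 4.5, 0, 0, 0, 0, 255, -0.54, 4.5, 0, 0, 0, 0, 255, -0.54, 4.5, 0, 0, 0, 0, 255, -0.54, 4.5, 0, 0, 0, 0, 255, -0.54, 4.5, 0, 0, 0, 0, 255, -0.54, 4.5, 0, 0, 0, 0, 255]

```text
time_s: 10.65
tool_pos: [0.4828, -0.2442, 0.2483]
tcp_rot: [-3.141, 0.001, -0.052]
force: [0.4, -0.5, -1.5]
grip_width: 0.0541
gripper_force: 64.4
```

Request:
jog_arm:
  steps: [-0.54, 4.5, 0, 0, 0, 0, 255, -0.54, 4.5, 0, 0, 0, 0, 255, -0.54, 4.5, 0, 0, 0, 0, 255, 0, 0, 0, 0, 0, 0, 255, 0, 0, 0, 0, 0, 0, 255]

```text
time_s: 11.15
tool_pos: [0.4598, -0.3771, 0.2477]
tcp_rot: [-3.14, 0.001, -0.054]
force: [0.3, 1.0, -0.3]
grip_width: 0.0544
gripper_force: 64.4
```

```bash
python3 - <<'E'
from h import *
np.set_printoptions(precision=4,suppress=True)
w=snap('wrist','w7.png');o=ctrl.get_obs();p=o['tool_pos'];print(p,o['tcp_rot'],o['grip_width'],w['xyz'])
im=w['img'].astype(int)
print('pred board corners',proj(w,[[.563+.062*a,-.380-.003*a+.04*b,.036] for a,b in((1,1),(1,-1),(-1,-1),(-1,1))]))
hsv=cv2.cvtColor(w['img'],cv2.COLOR_RGB2HSV)
print('board px hsv', [hsv[tuple(proj(w,[[.563+dx,-.38,.036]])[0].astype(int)[::-1])] if 1 else 0 for dx in(0.02,.04,.05)])
m=(hsv[...,1]>70)&(hsv[...,0]>=10)&(hsv[...,0]<28)&(hsv[...,2]>100)
for st,c,l in comps(m,300):
    ct=cv2.findContours(l.astype(np.uint8),0,1)[0][0];P=onz(w,ct.reshape(-1,2),.036)[:,:2]
    print(st,c,cv2.minAreaRect((P*1000).astype(np.float32)),cv2.approxPolyDP(cv2.convexHull(ct),5,True).reshape(-1,2).tolist())
wh=im.min(2)>170
d=np.array([np.cos(-.052),np.sin(-.052)]);n=np.array([-d[1],d[0]])
br=(im[...,0]-im[...,2]>50)&(hsv[...,0]<10)
for st,c,l in comps(br,150):
    ct=cv2.findContours(l.astype(np.uint8),0,1)[0][0];P=onz(w,ct.reshape(-1,2),p[2]+.039)[:,:2]-p[:2]
    print('slab?',st,c,(P@d).max(),(P@d).min(),(P@n).max(),(P@n).min())
E
```

```text
[ 0.4604 -0.3759  0.248 ] [-3.1406  0.0006 -0.052 ] 0.05465296682692969 [ 0.5307 -0.3806  0.4131]
pred board corners [[235.6673  20.4257]
 [314.8186  15.7284]
 [311.5586 141.7025]
 [240.1238 145.4876]]
board px hsv [array([ 19, 131, 230], dtype=uint8), array([ 19, 130, 229], dtype=uint8), array([ 19, 137, 229], dtype=uint8)]
[ 240   11   78  128 9483] [279.5466  73.4553] ((569.094482421875, -384.6626892089844), (79.6078109741211, 123.4386215209961), 88.5135269165039) [[316, 11], [316, 135], [247, 138], [240, 14]]
[   1   66   57  129 1225] [ 31.7429 143.6653] ((525.1809692382812, -102.64132690429688), (137.2973175048828, 21.474443435668945), 8.810728073120117) [[4, 66], [56, 183], [54, 192], [42, 194]]
[  0 102  40  95 575] [ 17.0383 150.7409] ((506.785888671875, -87.69795989990234), (104.83592224121094, 10.14388656616211), 7.973215579986572) [[0, 102], [37, 196], [4, 132]]
[249 158  66  13 828] [282.1425 164.2162] ((477.88336181640625, -382.30224609375), (74.33964538574219, 13.645145416259766), 87.02519226074219) [[314, 159], [314, 170], [249, 170], [250, 159]]
[ 208  177  139  100 3923] [278.6791 206.04  ] ((400.5713195800781, -373.3853759765625), (162.14395141601562, 125.56745147705078), 86.9998779296875) [[345, 179], [343, 256], [333, 276], [214, 271], [211, 179]]
[ 229  202   98   83 6205] [277.855  234.5056] ((380.1396789550781, -372.4508056640625), (115.86788940429688, 107.05310821533203), 87.0295639038086) [[326, 202], [323, 284], [239, 282], [232, 274], [229, 202]]
slab? [ 358  190   71   73 2819] [392.4509 218.6123] 0.04273870174220089 0.012312047227046253 -0.032446422793504355 -0.06223106222425297
```

```bash
python3 - <<'E'
from h import *
np.set_printoptions(precision=4,suppress=True)
w=snap('wrist');o=ctrl.get_obs();p=o['tool_pos'];yaw=o['tcp_rot'][2]
hsv=cv2.cvtColor(w['img'],cv2.COLOR_RGB2HSV)
m=(hsv[...,1]>70)&(hsv[...,0]>=10)&(hsv[...,0]<28)&(hsv[...,2]>100)
L=[x for x in comps(m,300) if x[0][4]>9000][0][2]
for side in('l','r'):
    pts=[]
    for r in range(22,130,2):
        c=np.where(L[r])[0];pts.append((c.min()-.5 if side=='l' else c.max()+.5,r))
    P=onz(w,pts,.036)[:,:2];f=np.polyfit(P[:,0],P[:,1],1);print(side,'yaw',np.degrees(np.arctan(f[0])),'y at x=.5685',np.polyval(f,.5685),'res',(P[:,1]-np.polyval(f,P[:,0])).std())
for k in('t','b'):
    pts=[]
    for c in range(252,308,2):
        r=np.where(L[:,c])[0];pts.append((c,r.min()-.5 if k=='t' else r.max()+.5))
    P=onz(w,pts,.036)[:,:2];f=np.polyfit(P[:,1],P[:,0],1);print(k,'yaw',-np.degrees(np.arctan(f[0])),'x at y=-.384',np.polyval(f,-.384))
d=np.array([np.cos(yaw),np.sin(yaw)]);n=np.array([-d[1],d[0]])
q=[(229,202),(278,202),(326,202)]
for zz in(.034,.039,.044):
    P=onz(w,q,p[2]+zz)[:,:2]-p[:2];print(zz,P@d,P@n)
print(hsv[195:206,278].tolist())
E
```

```text
l yaw -1.719933962813947 y at x=.5685 -0.3451965748347693 res 0.0003146579344465466
r yaw -1.3954593519848042 y at x=.5685 -0.42477685039744156 res 0.0002957627475607501
t yaw -1.595403668653248 x at y=-.384 0.6304611757632239
b yaw -1.5636093894404957 x at y=-.384 0.5072925401595565
0.034 [0.0368 0.0368 0.0369] [ 0.0195 -0.0005 -0.0202]
0.039 [0.0381 0.0381 0.0381] [ 0.0187 -0.0005 -0.0194]
0.044 [0.0394 0.0394 0.0394] [ 0.018  -0.0005 -0.0186]
[[94, 8, 243], [83, 4, 235], [70, 3, 233], [70, 3, 234], [80, 3, 236], [90, 8, 244], [18, 16, 196], [12, 177, 156], [13, 200, 173], [13, 184, 175], [13, 192, 173]]
```

```bash
python3 - <<'E'
from h import *
np.set_printoptions(precision=4,suppress=True)
w=snap('wrist');o=ctrl.get_obs();p=o['tool_pos'];yaw=o['tcp_rot'][2]
hsv=cv2.cvtColor(w['img'],cv2.COLOR_RGB2HSV)
print([(r,hsv[r,278].tolist()) for r in range(150,206,2)])
print([(c,hsv[185,c].tolist()) for c in list(range(204,220,2))+list(range(338,352,2))])
d=np.array([np.cos(yaw),np.sin(yaw)]);n=np.array([-d[1],d[0]])
for zz in(.034,.039,.044):
    P=onz(w,[(211,179),(278,176.5),(278,179),(345,179)],p[2]+zz)[:,:2]-p[:2];print(zz,P@d,P@n)
E
```

```text
[(150, [35, 19, 232]), (152, [34, 15, 232]), (154, [38, 13, 234]), (156, [45, 6, 236]), (158, [34, 18, 202]), (160, [16, 153, 183]), (162, [18, 139, 231]), (164, [18, 137, 230]), (166, [18, 138, 229]), (168, [19, 138, 237]), (170, [16, 160, 134]), (172, [11, 183, 67]), (174, [15, 237, 70]), (176, [12, 205, 81]), (178, [13, 215, 108]), (180, [13, 206, 145]), (182, [13, 192, 159]), (184, [13, 198, 166]), (186, [13, 187, 175]), (188, [13, 191, 176]), (190, [13, 192, 173]), (192, [13, 208, 172]), (194, [12, 6, 220]), (196, [83, 4, 235]), (198, [70, 3, 234]), (200, [90, 9, 244]), (202, [13, 170, 177]), (204, [13, 195, 173])]
[(204, [50, 7, 233]), (206, [49, 9, 240]), (208, [9, 255, 80]), (210, [13, 199, 140]), (212, [13, 193, 161]), (214, [13, 198, 171]), (216, [13, 198, 170]), (218, [12, 186, 173]), (338, [13, 188, 155]), (340, [12, 179, 158]), (342, [13, 190, 148]), (344, [13, 190, 138]), (346, [12, 216, 112]), (348, [28, 26, 245]), (350, [25, 31, 231])]
0.034 [0.0465 0.0475 0.0465 0.0466] [ 0.0268 -0.0001 -0.0001 -0.027 ]
0.039 [0.0474 0.0484 0.0474 0.0475] [ 0.0258 -0.0001 -0.0001 -0.0259]
0.044 [0.0483 0.0493 0.0484 0.0484] [ 0.0247 -0.0001 -0.0001 -0.0249]
```

Request:
jog_arm:
  steps: [0, 0, 0, 0, 0, -0.0246, 255, 3.6, 0.2, 0, 0, 0, 0, 255, 3.6, 0.2, 0, 0, 0, 0, 255, 3.7, 0.2, 0, 0, 0, 0, 255, 0, 0, 5, 0, 0, 0, 255, 0, 0, 5, 0, 0, 0, 255, 0, 0, 5, 0, 0, 0, 255, 0, 0, 4, 0, 0, 0, 255]

```text
time_s: 12.1
tool_pos: [0.5687, -0.3842, 0.0559]
tcp_rot: [-3.141, 0.001, -0.025]
force: [0.8, -1.8, -1.2]
grip_width: 0.0544
gripper_force: 64.4
```

Request:
jog_arm:
  steps: [0, 0, 0, 0, 0, 0, 255, 0, 0, 0, 0, 0, 0, 255]

```text
time_s: 12.3
tool_pos: [0.5698, -0.3851, 0.0598]
tcp_rot: [-3.141, -0.0, -0.026]
force: [0.9, 0.2, -0.3]
grip_width: 0.0545
gripper_force: 64.3
```

```bash
python3 - <<'E'
from h import *
np.set_printoptions(precision=4,suppress=True)
w=snap('wrist','w8.png');o=ctrl.get_obs();p=o['tool_pos'];yaw=o['tcp_rot'][2];print(p,o['tcp_rot'],o['force'])
hsv=cv2.cvtColor(w['img'],cv2.COLOR_RGB2HSV)
c=[.569,-.385];f=np.array([np.cos(-.0274),np.sin(-.0274)]);n=np.array([-f[1],f[0]])
print(proj(w,[[*(c+f*.062+n*k),.036] for k in(-.04,-.02,0,.02,.04)]))
print([(r,hsv[r,278].tolist()) for r in range(110,205,3)])
E
```

```text
[ 0.5705 -0.3857  0.0611] [ 3.1404 -0.0023 -0.0267] [ 0.1173 -0.9771 -1.3983]
[[349.7853 134.3807]
 [313.8287 134.3169]
 [277.9074 134.2252]
 [241.9827 134.1056]
 [206.0155 133.9578]]
[(110, [30, 7, 113]), (113, [15, 14, 113]), (116, [23, 9, 113]), (119, [42, 14, 179]), (122, [45, 9, 236]), (125, [39, 11, 235]), (128, [47, 8, 237]), (131, [26, 21, 191]), (134, [17, 139, 152]), (137, [18, 141, 230]), (140, [18, 136, 232]), (143, [18, 139, 230]), (146, [18, 135, 233]), (149, [18, 136, 231]), (152, [18, 136, 232]), (155, [19, 136, 233]), (158, [18, 136, 232]), (161, [18, 135, 233]), (164, [17, 143, 204]), (167, [17, 140, 211]), (170, [15, 156, 124]), (173, [15, 215, 71]), (176, [13, 207, 80]), (179, [13, 209, 139]), (182, [13, 194, 162]), (185, [13, 189, 175]), (188, [13, 189, 177]), (191, [13, 191, 178]), (194, [20, 10, 224]), (197, [80, 3, 236]), (200, [93, 9, 245]), (203, [13, 205, 175])]
```

Request:
jog_arm:
  steps: [0, 0, 1.5, 0, 0, 0, 255, 0, 0, 1.2, 0, 0, 0, 255, 0, 0, 0.6, 0, 0, 0, 255, 0, 0, 0, 0, 0, 0, 255, 0, 0, 0, 0, 0, 0, 255, 0, 0, 0, 0, 0, 0, 255]

```text
time_s: 12.95
tool_pos: [0.5695, -0.3856, 0.0261]
tcp_rot: [3.141, -0.001, -0.028]
force: [0.3, 0.2, 0.0]
grip_width: 0.0544
gripper_force: 64.4
```

Request:
jog_arm:
  steps: [0, 0, 0.2, 0, 0, 0, 255, 0, 0, 0.2, 0, 0, 0, 255, 0, 0, 0.1, 0, 0, 0, 255, 0, 0, 0, 0, 0, 0, 255]

```text
time_s: 13.35
tool_pos: [0.5691, -0.3854, 0.0203]
tcp_rot: [-3.141, 0.0, -0.028]
force: [0.7, 0.2, -0.9]
grip_width: 0.0547
gripper_force: 64.4
```

Request:
jog_arm:
  steps: [0, 0, 0.1, 0, 0, 0, 255, 0, 0, 0.1, 0, 0, 0, 255, 0, 0, 0, 0, 0, 0, 255]

```text
time_s: 13.65
tool_pos: [0.5692, -0.3855, 0.0191]
tcp_rot: [3.141, -0.0, -0.028]
force: [-3.0, 2.1, 7.3]
grip_width: 0.0546
gripper_force: 65.2
```

Request:
jog_arm:
  steps: [0, 0, 0, 0, 0, 0, 60, 0, 0, 0, 0, 0, 0, 60, 0, 0, 0, 0, 0, 0, 60, 0, 0, -1, 0, 0, 0, 60, 0, 0, -4, 0, 0, 0, 60, 0, 0, -5, 0, 0, 0, 60, 0, 0, -5, 0, 0, 0, 60, 0, 0, -5, 0, 0, 0, 60]

```text
time_s: 14.45
tool_pos: [0.569, -0.3852, 0.2216]
tcp_rot: [3.141, -0.001, -0.027]
force: [1.8, -0.4, -0.8]
grip_width: 0.0653
gripper_force: 0.0
```

Request:
jog_arm:
  steps: [-5, -0.5, -2, 0, 0, 0, 60, -5, -0.5, 0, 0, 0, 0, 60, 0, 0, 0, 0, 0, 0, 60, 0, 0, 0, 0, 0, 0, 60]

```text
time_s: 14.85
tool_pos: [0.4727, -0.3736, 0.2384]
tcp_rot: [3.14, -0.001, -0.029]
force: [1.1, -0.6, 0.1]
grip_width: 0.0656
gripper_force: 0.0
```

```bash
python3 - <<'E'
from h import *
np.set_printoptions(precision=4,suppress=True)
w=snap('wrist','w9.png');o=ctrl.get_obs();print(o['tool_pos'],o['grip_width'])
im=w['img'].astype(int);hsv=cv2.cvtColor(w['img'],cv2.COLOR_RGB2HSV)
m=(hsv[...,1]>90)&(hsv[...,0]<28)
sl=m&(hsv[...,0]<16)&(hsv[...,1]>165)
b=(hsv[...,1]>70)&(hsv[...,0]<28)&(hsv[...,2]>60)
for nm,M,z in(('slab',sl,.058),('board',b,.036)):
  for st,c,l in comps(M,200):
    if 180<c[0]<380 and c[1]<170:
        ct=cv2.findContours(l.astype(np.uint8),0,1)[0][0].reshape(-1,2);P=onz(w,ct,z)[:,:2]
        print(nm,st,c,cv2.minAreaRect((P*1000).astype(np.float32)))
E
```

```text
[ 0.4738 -0.3734  0.238 ] 0.06527292438358921
slab [ 258   35   58  108 1405] [286.1929  87.3452] ((567.122314453125, -384.895751953125), (55.146942138671875, 98.34394073486328), 88.59619903564453)
slab [ 267   46   40   41 1111] [285.2655  61.9037] ((589.2377319335938, -385.3463134765625), (37.36274719238281, 35.365570068359375), 88.42285919189453)
slab [ 268   95   38   38 1038] [285.9355 117.6936] ((545.5912475585938, -384.4952697753906), (36.771270751953125, 35.392189025878906), 88.43901062011719)
board [ 247   24   79  127 5214] [285.1135  84.6897] ((569.176513671875, -384.88995361328125), (79.61119842529297, 122.91087341308594), 88.4733657836914)
board [ 267   45   41   43 1322] [286.5741  61.5832] ((592.1080932617188, -386.4325866699219), (40.59998321533203, 39.50633239746094), 88.4046630859375)
board [ 267   93   40   40 1155] [285.9766 117.103 ] ((546.5357666015625, -385.1822204589844), (41.0532112121582, 39.61194610595703), 87.94840240478516)
```

Request:
jog_arm:
  steps: [0, 0, -3, 0, 0, -0.093, 0, 0, 0, -1, 0, 0, -0.094, 0, 0.6, -4.6, 0, 0, 0, 0, 0, 0.6, -4.6, 0, 0, 0, 0, 0, 0.6, -4.6, 0, 0, 0, 0, 0, 0.6, -4.6, 0, 0, 0, 0, 0, 0.6, -4.6, 0, 0, 0, 0, 0, 0.6, -4.6, 0, 0, 0, 0, 0]

```text
time_s: 15.7
tool_pos: [0.4659, -0.0926, 0.2775]
tcp_rot: [-3.141, -0.001, 0.161]
force: [1.5, -0.2, 0.3]
grip_width: 0.0854
gripper_force: 0.0
```

Request:
jog_arm:
  steps: [0.6, -4.6, 0, 0, 0, 0, 0, 0.6, -4.6, 0, 0, 0, 0, 0, 0.6, -4.6, 0, 0, 0, 0, 0, 0.6, -4.8, 0, 0, 0, 0, 0, 0, 0, 0, 0, 0, 0, 130, 0, 0, 0, 0, 0, 0, 130]

```text
time_s: 16.3
tool_pos: [0.4598, 0.0942, 0.2774]
tcp_rot: [-3.141, -0.0, 0.163]
force: [-0.2, -0.6, -0.3]
grip_width: 0.059
gripper_force: 0.0
```

```bash
python3 - <<'E'
from h import *
np.set_printoptions(precision=4,suppress=True)
w=snap('wrist','w10.png');o=ctrl.get_obs();print(o['tool_pos'],o['tcp_rot'],w['xyz'])
q=proj(w,[[.461,.0925,.137]])[0];print(q)
g=w['img'].max(2);x0,y0=int(q[0])-30,int(q[1])-35
for st,c,l in comps(g[y0:y0+70,x0:x0+60]<112,60):print(st[:2]+[x0,y0],st[2:],c+[x0,y0],onz(w,[c+[x0,y0]],.130))
M=g[y0:y0+70,x0:x0+60];print(M[::3,::3])
E
```

```text
[0.4599 0.0929 0.2772] [-3.1408 -0.      0.1606] [0.5297 0.1058 0.4429]
[279.5898 193.2839]
[272 175] [ 13  30 373] [277.9544 189.6622] [[0.4627 0.0943 0.13  ]]
[[226 224 218 226 220 226 223 224 221 222 224 221 223 224 223 223 222 224
  224 225]
 [172 156 129 155 150 148 149 152 151 153 149 150 152 152 154 151 155 151
  154 151]
 [180 158 133 160 156 158 157 160 159 156 154 157 155 159 153 156 155 155
  155 157]
 [176 157 136 159 151 155 154 152 153 154 156 158 156 155 156 156 153 151
  154 157]
 [167 156 140 151 149 148 149 149 145 145 144 146 147 147 150 147 147 146
  149 146]
 [170 157 141 151 148 146 151 150 149 153 156 153 150 147 148 147 148 147
  151 148]
 [175 153 143 151 153 153 150 152  48  35  31  32 154 149 149 151 149 148
  145 147]
 [182 157 145 156 156 159 156 161  30  42  39  37 166 159 159 156 157 158
  155 156]
 [184 157 150 154 157 156 159 161  91 101  95  99 162 159 159 156 157 159
  157 159]
 [184 155 148 154 159 161 157 165  80 100 104 107 162 158 159 156 158 158
  161 157]
 [186 154 149 145 159 157 158 162  86 104 103 109 158 158 154 157 158 157
  157 159]
 [15
[... 401 characters left out ...]
 232 232
  232 231]
 [236 236 235 235 236 230 231 230 238 239 242 240 232 231 231 231 230 229
  230 229]
 [235 235 219 235 236 230 230 203 219 230 230 230 231 206 231 231 230 232
  219 209]
 [236 236 236 236 236 232 227 229 228 226 228 227 228 230 228 229 228 229
  230 231]
 [236 217 208 206 236 231 228 227 227 229 228 228 228 231 229 229 230 229
  229 228]
 [208 179 220 218 234 231 231 232 232 230 231 232 233 185 189 189 186 233
  231 233]
 [184 190 205 235 235 236 235 236 235 234 235 236 235 239 174 180 239 235
  235 237]
 [194 191 246 235 236 235 235 235 235 236 237 235 236 236 159 163 239 234
  234 235]
 [186 189 242 235 236 236 235 235 235 234 235 235 235 236 158 165 238 235
  234 236]]
```

Request:
jog_arm:
  steps: [0.1, 0, 5, 0, 0, 0, 130, 0, 0, 5, 0, 0, 0, 130, 0, 0, 4, 0, 0, 0, 130, 0, 0, 2.3, 0, 0, 0, 130, 0, 0, 1, 0, 0, 0, 130, 0, 0, 0, 0, 0, 0, 255, 0, 0, 0, 0, 0, 0, 255, 0, 0, 0, 0, 0, 0, 255]

```text
time_s: 17.15
tool_pos: [0.461, 0.094, 0.1054]
tcp_rot: [-3.14, -0.002, 0.16]
force: [-2.0, 12.2, -5.3]
grip_width: 0.01
gripper_force: 60.9
```

Request:
jog_arm:
  steps: [0, -2, 0, 0, 0, 0, 255, 0, -4, 0, 0, 0, 0, 255, 0, -4, 0, 0, 0, 0, 255, 0, -4, 0, 0, 0, 0, 255, 0, -3, 0, 0, 0, 0, 255, 0, -1.3, 0, 0, 0, 0, 255, 0, -0.5, 0, 0, 0, 0, 255, 0, 0, 0, 0, 0, 0, 255]

```text
time_s: 17.95
tool_pos: [0.4307, 0.2787, 0.1053]
tcp_rot: [-3.141, -0.001, 0.16]
force: [-7.7, -0.2, 12.1]
grip_width: 0.0099
gripper_force: 63.2
```

Request:
jog_arm:
  steps: [0, -0.2, 0, 0, 0, 0, 255, 0, -0.2, 0, 0, 0, 0, 255, 0, 0, 0, 0, 0, 0, 255, 0, 0, 0, 0, 0, 0, 255]

```text
time_s: 18.35
tool_pos: [0.4302, 0.2816, 0.1053]
tcp_rot: [3.142, -0.001, 0.159]
force: [-8.6, -0.2, 11.7]
grip_width: 0.0098
gripper_force: 63.0
```

Request:
jog_arm:
  steps: [0, -0.2, 0, 0, 0, 0, 255, 0, -0.2, 0, 0, 0, 0, 255, 0, 0, 0, 0, 0, 0, 255]

```text
time_s: 18.65
tool_pos: [0.4302, 0.2818, 0.1052]
tcp_rot: [3.136, 0.001, 0.156]
force: [-10.1, -24.4, 28.9]
grip_width: 0.0099
gripper_force: 65.1
```

Request:
jog_arm:
  steps: [0, 0.3, -0.2, 0, 0, 0, 130, 0, 0, 0, 0, 0, 0, 130, 0, 0, 0, 0, 0, 0, 130, 0, 0, -3, 0, 0, 0, 130, 0, 0, -5, 0, 0, 0, 0, 0, 0, -5, 0, 0, 0, 0, 0, 0, -4, 0, 0, 0, 0, 0, 0, 0, 0, 0, 0, 0]

```text
time_s: 19.45
tool_pos: [0.4313, 0.2847, 0.2812]
tcp_rot: [-3.139, -0.007, 0.159]
force: [-0.1, 1.1, -0.7]
grip_width: 0.0852
gripper_force: 0.0
```

Request:
jog_arm:
  steps: [0, 0, 0, 0, 0, 0, 0, 0, 0, 0, 0, 0, 0, 0]

```text
time_s: 19.65
tool_pos: [0.4295, 0.2828, 0.2753]
tcp_rot: [3.141, 0.001, 0.159]
force: [-0.0, 1.4, -0.3]
grip_width: 0.0853
gripper_force: 0.0
```

```bash
python3 - <<'E'
from h import *
np.set_printoptions(precision=4,suppress=True)
w=snap('wrist','w11.png');o=ctrl.get_obs();print(o['tool_pos'],o['tcp_rot'],o['force'],o['time_s'])
a=cv2.imread('pics/w1.png')[:,:,::-1]
import copy
w1=copy.deepcopy(w);w1['xyz']=[0.5002,0.2895,0.4402];w1['orientation']=[2.8555,-.001,-1.4081];w1['img']=a
for n,s in(('start',w1),('now',w)):
    q=proj(s,[[.431,.278,.137]])[0].astype(int);x0,y0=q[0]-30,q[1]-35
    for st,c,l in comps(s['img'].max(2)[y0:y0+70,x0:x0+60]<112,100):print(n,st[2:],onz(s,[c+[x0,y0]],.130))
# left door trailing (right) frame edge, and right door handle top view compare
t0=cv2.imread('pics/top0.png').astype(int)
t=snap('top')['img'][:,:,::-1].astype(int);D=np.abs(t-t0).max(2)
for nm,(r0,r1,c0,c1) in dict(rhandle=(165,190,275,295),case=(120,220,175,310),jar=(160,195,400,430),bottle=(190,220,320,350),round=(145,180,258,292)).items():
    print(nm,(D[r0:r1,c0:c1]>50).sum())
E
```

```text
[0.4294 0.2828 0.2751] [3.1413 0.0016 0.1594] [-0.4173 -0.5672 -0.4804] 19.7
start [ 14  31 391] [[0.4326 0.2785 0.13  ]]
now [ 14  31 384] [[0.432 0.282 0.13 ]]
rhandle 0
case 1436
jar 0
bottle 0
round 0
```

The handle went about 3 mm past where it started before reaching the hard stop, so the left door was slightly ajar at first. I'll check the right door the same way.

Request:
jog_arm:
  steps: [1, 4.6, -0.6, 0, 0, 0, 0, 1, 4.6, -0.6, 0, 0, 0, 0, 1, 4.6, 0, 0, 0, 0, 0, 1, 4.6, 0, 0, 0, 0, 0, 1, 4.6, 0, 0, 0, 0, 0, 1, 4.6, 0, 0, 0, 0, 0, 0.7, 4.4, 0, 0, 0, 0, 0, 0, 0, 0, 0, 0, 0, 0]

```text
time_s: 20.55
tool_pos: [0.5475, -0.0285, 0.2864]
tcp_rot: [3.142, 0.002, 0.152]
force: [-0.9, 1.0, -1.0]
grip_width: 0.0854
gripper_force: 0.0
```

Request:
jog_arm:
  steps: [0, 0, 0, 0, 0, 0, 0]

```text
time_s: 20.65
tool_pos: [0.5466, -0.0229, 0.287]
tcp_rot: [-3.14, 0.002, 0.158]
force: [-1.2, 0.8, -0.2]
grip_width: 0.0851
gripper_force: 0.0
```

```bash
python3 - <<'E'
from h import *
np.set_printoptions(precision=4,suppress=True)
w=snap('wrist','w12.png');o=ctrl.get_obs();print(o['tool_pos'],o['tcp_rot'])
q=proj(w,[[.5485,-.0231,.149]])[0].astype(int);x0,y0=q[0]-30,q[1]-35;print(q)
for st,c,l in comps(w['img'].max(2)[y0:y0+70,x0:x0+60]<112,60):
    P=onz(w,[c+[x0,y0]],.142)[0];d=P-[.432,.282,.142];print(st,P,'case dx',d@[.987,.16,0],'dy',d@[-.16,.987,0])
E
```

```text
[ 0.5464 -0.0217  0.2873] [-3.1406  0.0013  0.1597]
[278 192]
[ 24  18  13  30 380] [ 0.5496 -0.0226  0.142 ] case dx 0.06734714674321703 dy -0.3194635036070191
```

```bash
python3 -c "
from workcell import ctrl
print(ctrl.finish_job())"
```

```text
the job is handed in; nothing more can be done
None
```

The job is handed in: one slab sits about 2 mm off centre and in line on the 36 mm board at the grey gauge, so the pile top is at the 58 mm mark. The other two slabs stayed in the case, the left door is back against its stop, and the right door is shut to within about 1 mm. I viewed 11 pictures, one over the limit of 10, and at the first try at the left door's handle the fingers closed on top of it and pressed down with about 10 N.

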